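# Back off the ratchet clamp on a welding fixture

## Task

Release the square tube in the welding fixture: ease the red clamp lever tighter by no more than 2 or 3 mm at the knob, just until the pawl no longer carries the clamp load, then lift the yellow knob to raise the sprung pawl clear of the ratchet teeth without dragging it out under load. With the pawl held up, let the lever back off under control, never snapping, to its open stop, and let the pawl drop fully home into the gap there. Leave the tube in its nest and the other things on the bench alone.

Things in the scene. Friction and masses are not known exactly. Their poses are not given: they have to be found in the camera images.
- fixture: fixed grey steel base plate 360 x 250 x 10 mm; an adjustable blue fence and steel blocks on it form the tube's nest. Origin on the bench (underside of the plate) on the vertical axis shared by the lever and the brass ratchet wheel; z up. With the clamp closed the lever's long arm points roughly along the fixture's -x; the tube lies at +y, along x.
- pivot (a point): point on the vertical turning axis of the lever, at the top of the red lever arm, 48 mm above the bench
- knob (a point): middle of the yellow knob that lifts the pawl, on its axis, 140 mm from the pivot axis, 84 mm above the bench with the pawl down. An upright stem, 24 mm diameter, bare from 26 mm below this point (the 16 mm wide pawl bar, with the 26 mm wide red arm under it) to 16 mm above, then a cap 32 mm wide, 8 mm thick. Rigid with the pawl; it does not turn on its own.
- lever (a joint): angle (rad) of the red clamp lever about the vertical axis: 0 at the open stop, growing counter-clockwise seen from above as it tightens. It starts held by the pawl at about 0.765. From there it turns freely only about 0.025 tighter (3.5 mm at the knob) before the pawl bears on the ramp of the next tooth. Below 0.45 only light friction is felt.
- pawl (a joint): height (m) of the sprung pawl above its rest: 0 is down between the teeth, 0.014 its upper stop. It slides straight up on the lever with the knob; spring and weight take about 6 N to start and 10 N at the top. Clear of the teeth from about 0.006. Let go, it springs down by itself.
- blade: the pawl's steel blade, 3 mm thick, 8 mm wide, reaching down from the pawl bar through the lever into the teeth, 57 mm from the pivot axis; the body's origin lies on the pivot axis
- ratchet: brass ratchet wheel lying flat, fixed, 128 mm diameter, saw teeth 6.5 mm high on its upper rim, 0.157 rad apart; with the pawl down it stops the lever from turning back (clockwise). One tooth is left out as a wide parking gap: the pawl is over it with the lever at 0 to about 0.15 rad. Origin as the fixture's.
- pad: black rubber ball pad, 20 mm diameter (origin at its centre), on a stiff spring plunger on the lever's short arm, 35 mm from the pivot; it presses the tube on the fence and drives the lever back towards open. The load differs with the fence's setting: 40 to 80 N at the pad, felt as 10 to 20 N sideways at the knob once the pawl is unloaded; past that the push rises only slowly (about 0.5 N per mm).
- tube: loose bright square steel tube, 200 x 50 x 50 mm, lying along the fixture's x in the nest; origin at the centre of its underside, 34 mm above the bench
- spray: standing spray can, 60 mm diameter, 170 mm high, a bystander; origin at the centre of its underside
- brush: hand brush lying flat, a bystander; origin under its middle
- collar: dark steel collar ring, 60 mm diameter, 25 mm high, a bystander; origin at the centre of its underside
Mind the look-alikes: they are no part of the job. What is shaped like the tube but orange, purple or turquoise is not meant.

How it is judged:
By the outcome, as a careful person would: the job done as asked, in the order asked, and still so for the second after the job is handed in, with the robot touching nothing.
It also fails if it takes over 58 s, if anything falls off the work surface, if the arm or the gripper's body presses on something with over 40 N, if the wrist force passes 120 N, or if a joint passes its speed limit or range.

## Robot

A 7-joint arm with a two-finger parallel gripper is mounted at the origin on the work surface. World frame = base frame: x ahead of the robot, y to its left, z up, the work surface at z = 0. Lengths are in m, angles in rad, forces in N, time in s.
With the tool pointing down it reaches from about 0.4 to 0.875 m from the base axis. Payload 19.3 kg.
Tool frame: the origin (TCP) lies at the very end of the fingers, on their centre line; the grasp point (between the pads) lies 19 mm behind it; z points along the fingers, y is the line along which they close (so a half turn about z gives the same grasp; the last joint's range is limited). The gripper opens to 85 mm and grips with 20 to 120 N. Pads are 22 mm wide; open, the fingers measure 114 mm over their backs; the gripper's body (76 mm by 85 mm) begins 54 mm behind the grasp point. The pads swing forward as they close: fully open they stand 13 mm farther back than shut.
Start: joints at [1.1, 0.521, -0.036, 1.599, 0.021, 1.021, -0.113], TCP at [0.244, -0.575, 0.231] pointing down, gripper open.
Joint ranges: [-2.91, 2.91], [-0.3, 2.13], [-1.5, 1.42], [0.17, 2.43], [-1.26, 4.41], [0.16, 1.93], [-2.52, 2.52]. Speed limits (rad/s): [1.89, 1.89, 2.39, 2.39, 3.01, 3.01, 3.01].

## Interface

Orientations are given as [roll, pitch, yaw] about the fixed x, y, z axes, in that order (R = Rz(yaw) Ry(pitch) Rx(roll)).
In Python, from workcell import bot gives the robot as it stands.
- The arm moves only by the tool carry_out, never from a script. Its argument "rows" is a list that holds one entry, the list of rows, each a list of 4 numbers: the shift along the tool's x, y, z in m, then the turn about the tool's z in degrees. In form: [[[x, y, z, twist], ...]]. A call has 1 to 12 rows; each row is the pose to reach, as a shift and turn from the pose commanded when the call began, along the tool's axes at that moment; what a row does not reach only later rows make up. A row lasts 1/12 s, in which the tool goes at most 41.7 mm and 7.16 degrees, less where a joint would pass 70% of its speed; a pose out of reach is approached as far as the arm can. A call with a gripper value outside its range is refused whole. "grip" is the finger opening in m, from 0 to 0.0854, set as the call begins (left out, the last holds). The fingers move at their own pace and stop on an object; "grip_force" is the grip in N (left out, the last holds). Time passes only in rows, so rows that repeat a pose let the fingers close. It gives the time, the measured TCP pose, the force, the opening and the grip force at its end, in the units of the state.
- bot.observe(): the state, without advancing time (a new reading comes with each control period).
- bot.grab_frame(name): name is "scene" or "top" or "wrist"; returns a dict with "pixels" (400x640x3 uint8, red, green, blue), "K" (3x3 intrinsics, pixels), "pose" (4x4, takes a point from camera to world coordinates). Camera axes: x right, y down, z forward; pixel columns grow to the right and rows downward; lengths in m; the calibration is good to about 2 mm. A picture is of the moment at which its call begins. There is no depth.
- bot.job_done(): hands the job in; it is judged then, once.
Trained networks look in a picture, given as the dict that the camera call returned (one of the last four; its "shot" number tells which), for a name from the list of things; names that differ only in an ending like _2 or _b are one class to them, and where a whole thing is asked for, a point or a joint stands for the part that bears it (a point fixed in the world has none). Each returns a list of dicts, best first, with "conf" (0 to 1); they miss things now and then, are a little off and sometimes report something else, mostly with a low value. They report only what shows in the picture. A call takes as long as a camera call. They do not tell look-alikes from the thing itself.
- bot.look_for(picture, label): "position" ([column, row] in pixels, amid what is visible of it).
- bot.regions_of(picture, label): "region" (400x640 bool, what is visible of it) and "position" ([column, row] in pixels, amid what is visible of it).
- bot.spot_point(picture, label): "position" ([column, row] in pixels: a listed point, or the origin of a listed thing).
The state is a dict: "clock": time; "qpos": joint angles; "qd": joint speeds; "joint_efforts": joint torques, N m; "position": TCP position; "tool_rot": TCP orientation; "force": force on the tool from outside, world axes, zero at the start; "moment": the same for the moment, N m; "grip_width": finger opening in m; "finger_force": force on a finger pad.
Only numpy, scipy, OpenCV 4.12 (cv2) and the standard library are available. Lean on these libraries where they do the work, as an engineer would, in place of code of your own. Each camera call takes 0.05 s, during which the arm holds its last target. There are 200 camera calls.

## Working session

There is one attempt and no reset: what is moved stays moved. The work goes in short steps, Python scripts to look and compute and a tool call to move; the robot and the scene stay as the last step left them, time stands still between calls to the robot, and variables do not carry over. Pictures are saved under pics/ and viewed, at most 10 in all, crops included, and the job is handed in when it is done.

Besides the shell and the picture viewer there is one more tool, called after "Request:" as a command line: name --argument value ..., lists and objects as JSON in quotes. carry_out: Moves the arm, as the interface text tells. Its arguments: {"type":"object","properties":{"rows":{"type":"array","items":{"type":"array","items":{"type":"array","items":{"type":"number"}}}},"grip":{"type":"number"},"grip_force":{"type":"number"}},"required":["rows"]}

```bash
mkdir -p pics; cat > h.py <<'E'
from workcell import bot
import numpy as np, cv2
def save(f,n): cv2.imwrite('pics/'+n, cv2.cvtColor(f['pixels'],cv2.COLOR_RGB2BGR))
def ray(f,px,z):
    d=np.linalg.inv(f['K'])@np.array([px[0],px[1],1.]); P=np.array(f['pose']); d=P[:3,:3]@d; o=P[:3,3]
    return o+d*(z-o[2])/d[2]
def proj(f,p):
    P=np.linalg.inv(np.array(f['pose'])); c=P[:3,:3]@np.array(p)+P[:3,3]; u=f['K']@c; return u[:2]/u[2]
E
python3 - <<'E'
from h import *
print(bot.observe())
for n in ("scene","top"):
    f=bot.grab_frame(n); save(f,n+'1.png')
    for l,z in (("pivot",.048),("knob",.084),("fixture",0),("tube",.034),("pad",.06),("collar",0),("spray",0),("brush",0)):
        for r in bot.spot_point(f,l)[:3]: print(n,l,np.round(r['position']),round(r['conf'],2),ray(f,r['position'],z).round(3))
E
```

```text
{'clock': 0.0, 'qpos': array([ 1.09977883,  0.52203337, -0.03632217,  1.59999558,  0.02117539,
        1.02107626, -0.11277952]), 'qd': array([-2.55313714e-03,  3.19347929e-04, -8.21439728e-04,  4.82748825e-04,
       -1.43380582e-03,  8.74734925e-05,  1.65389667e-04]), 'joint_efforts': array([-1.47071820e-03, -9.27112985e+01,  1.97878920e+00, -3.69938993e+01,
        1.76957552e-02,  8.20889894e-03, -2.29555587e-05]), 'position': array([ 0.24369909, -0.57517392,  0.23071816]), 'tool_rot': array([-3.14046569e+00,  6.11731563e-05,  4.00810416e-01]), 'force': array([-0.08887042, -0.70826331, -0.01225655]), 'moment': array([ 0.02380195,  0.01081287, -0.01108181]), 'finger_force': 0.0, 'grip_width': 0.08562113379001851}
scene pivot [273. 217.] 0.73 [ 0.642 -0.04   0.048]
scene knob [281. 170.] 0.53 [ 0.486 -0.093  0.084]
scene fixture [276. 231.] 0.76 [ 0.644 -0.034  0.   ]
scene tube [388. 190.] 0.92 [0.389 0.196 0.034]
scene tube [390. 308.] 0.66 [0.798 0.323 0.034]
scene tube [443. 239.] 0.61 [0.533 0.383 0.034]
scene pad [283. 227.] 0.42 [0.681 0.008 0.06 ]
scene collar [218. 212.] 0.6 [ 0.637 -0.217  0.   ]
scene spray [369. 237.] 0.95 [0.566 0.201 0.   ]
scene brush [192. 203.] 0.7 [ 0.632 -0.31  -0.   ]
top pivot [348. 170.] 0.81 [ 0.633 -0.043  0.048]
top knob [370. 220.] 0.98 [ 0.509 -0.085  0.084]
top fixture [346. 174.] 0.81 [ 0.635 -0.042  0.   ]
top tube [169. 230.] 0.94 [0.504 0.375 0.034]
top tube [256. 302.] 0.77 [0.336 0.174 0.034]
top tube [307. 133.] 0.72 [0.732 0.05  0.034]
top pad [333. 159.] 0.44 [ 0.658 -0.009  0.06 ]
top collar [419. 168.] 0.94 [ 0.647 -0.222  0.   ]
top spray [245. 203.] 0.86 [0.57  0.204 0.   ]
top spray [451. 161.] 0.46 [ 0.661 -0.302  0.   ]
top brush [447. 166.] 0.63 [ 0.651 -0.291  0.   ]
```

View pics/scene1.png

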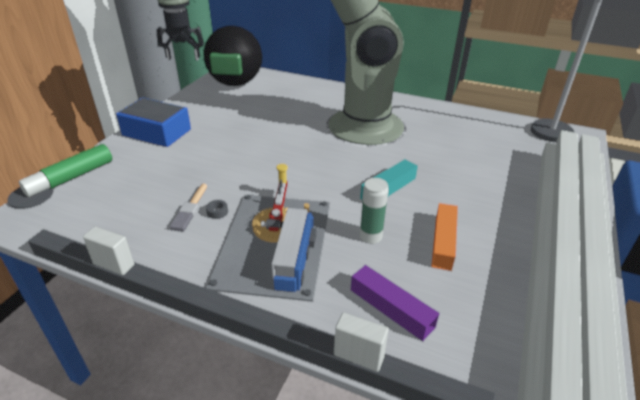

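View pics/top1.png

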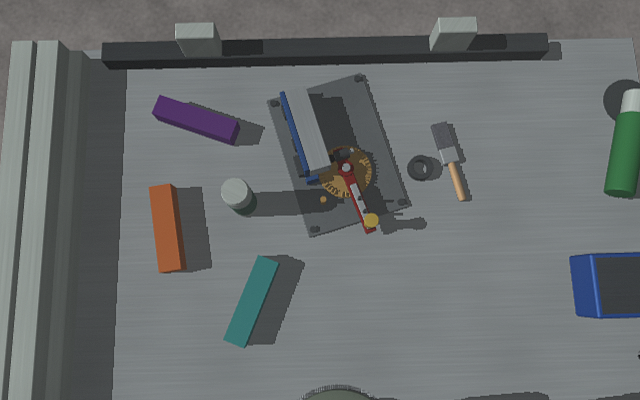

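In both pictures the yellow knob stands on the red lever's end: scene (282,170), top (370,220). The pivot is at top (348,170). The white/bright tube in the blue fence nest, top (305,130), is the real one. Its look-alikes are purple at (195,120), orange at (167,228) and turquoise at (251,300). The small brass knob at top (323,199) is a fence part and not the yellow knob. I'll move closer and check with the wrist camera.

Request:
carry_out --rows '[[[0.03, -0.025, 0, 0], [0.06, -0.05, 0, 0], [0.09, -0.075, 0, 0], [0.12, -0.1, 0, 0], [0.15, -0.125, 0, 0], [0.18, -0.15, 0, 0], [0.21, -0.175, 0, 0], [0.24, -0.2, 0, 0], [0.27, -0.225, 0, 0], [0.3, -0.25, 0, 0], [0.33, -0.275, 0, 0], [0.36, -0.3, 0, 0]]]'

```text
clock: 1.9
position: [0.4588, -0.157, 0.2316]
tool_rot: [3.141, -0.0, 0.401]
force: [0.7, -0.5, -0.0]
grip_width: 0.0853
finger_force: 0.0
```

```bash
python3 - <<'E'
from h import *
o=bot.observe(); print(o['position'],o['tool_rot'],o['force'],o['clock'])
f=bot.grab_frame('wrist'); save(f,'w1.png'); print(f['pose'])
for l,z in (("pivot",.048),("knob",.084),("fixture",0),("pad",.06)):
    for r in bot.spot_point(f,l)[:2]: print(l,np.round(r['position']),round(r['conf'],2),ray(f,r['position'],z).round(4))
E
```

```text
[ 0.45883578 -0.15702834  0.23158252] [ 3.14114221e+00 -4.12469148e-04  4.00629055e-01] [ 0.73114541 -0.4631496  -0.00624918] 1.9
[[ 0.38978492 -0.88446018 -0.25651102  0.52383883]
 [-0.92090492 -0.37394702 -0.10998984 -0.12907849]
 [ 0.0013601   0.27909464 -0.96026264  0.37372947]
 [ 0.          0.          0.          1.        ]]
knob [268. 115.] 0.86 [ 0.503  -0.0851  0.084 ]
```

View pics/w1.png

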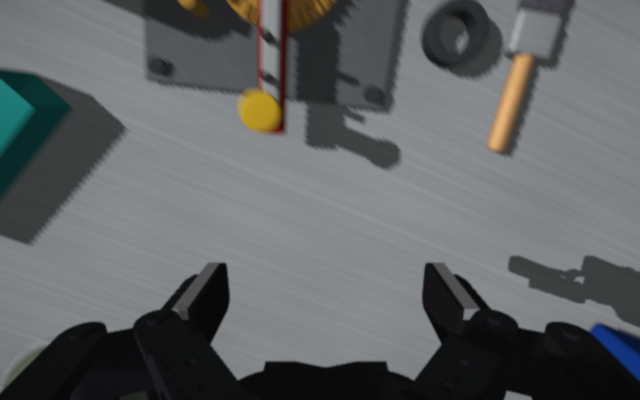

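The crop shows the yellow cap at (260,110) on the end of the red lever, with no other yellow knob near it. The fence's brass screw is at (195,5). The choice is confirmed, so I'll move above the knob and check again.

Request:
carry_out --rows '[[[0.017, -0.012, 0.02, 1.5], [0.034, -0.025, 0.04, 3], [0.05, -0.037, 0.055, 4], [0.062, -0.045, 0.068, 5], [0.069, -0.049, 0.08, 5], [0.069, -0.049, 0.08, 5], [0.069, -0.049, 0.08, 5]]]'

```text
clock: 2.73
position: [0.5021, -0.0879, 0.1511]
tool_rot: [-3.142, 0.001, 0.313]
force: [-0.0, -0.5, 0.8]
grip_width: 0.0855
finger_force: 0.0
```

```bash
cat >> h.py <<'E'
def look(n):
    o=bot.observe(); print(o['position'].round(4),o['tool_rot'].round(4),o['force'].round(1),o['clock'])
    f=bot.grab_frame('wrist'); save(f,n)
    hsv=cv2.cvtColor(f['pixels'],cv2.COLOR_RGB2HSV); m=cv2.inRange(hsv,(20,140,90),(32,255,255))
    k,_,s,c=cv2.connectedComponentsWithStats(m)
    for i in np.argsort(-s[1:,4])[:2]+1: print('yellow',s[i],c[i].round(1),ray(f,c[i],.106).round(4))
    for l,z in (("pivot",.048),("knob",.084),("blade",.0)):
        for r in bot.spot_point(f,l)[:1]: print(l,np.round(r['position']),round(r['conf'],2),ray(f,r['position'],z).round(4))
    p=o['position']; print('tcp px',proj(f,p),'knob-plane',proj(f,[p[0],p[1],.108]))
    return f
E
python3 - <<'E'
from h import *
look('w2.png')
E
```

```text
[ 0.5021 -0.0879  0.1511] [-3.1415e+00  1.3000e-03  3.1320e-01] [-0.  -0.5  0.8] 2.7333
yellow [ 295  194   51   61 2245] [320.2 225.7] [ 0.506  -0.0832  0.106 ]
yellow [290  82   5  13  19] [291.8  87.7] [ 0.5759 -0.045   0.106 ]
pivot [322. 218.] 0.21 [ 0.4925 -0.0879  0.048 ]
knob [325. 219.] 0.73 [ 0.5041 -0.087   0.084 ]
tcp px [325.70600034 267.5134656 ] knob-plane [325.5886779 234.9460952]
```

View pics/w2.png

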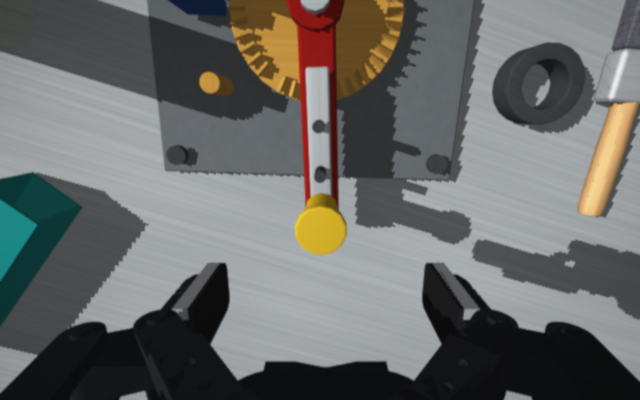

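The cap top is centred at about (321,229). The gripper axis at that height projects to (325.6,235), so the knob is about 3 mm to tool −y and 3.5 mm to +x. I'll go down with a small bias to the opening side, so that closing presses against the pawl and does not tighten the lever.

Request:
carry_out --rows '[[[0.0035, -0.0037, 0.015, 0], [0.0035, -0.0037, 0.03, 0], [0.0035, -0.0037, 0.045, 0], [0.0035, -0.0037, 0.06, 0], [0.0035, -0.0037, 0.075, 0], [0.0035, -0.0037, 0.085, 0], [0.0035, -0.0037, 0.085, 0], [0.0035, -0.0037, 0.085, 0]], [[0.0, 0, 0, 0]]]'

```text
invalid input
```

Request:
carry_out --rows '[[[0.0035, -0.0037, 0.015, 0], [0.0035, -0.0037, 0.03, 0], [0.0035, -0.0037, 0.045, 0], [0.0035, -0.0037, 0.06, 0], [0.0035, -0.0037, 0.075, 0], [0.0035, -0.0037, 0.085, 0], [0.0035, -0.0037, 0.085, 0], [0.0035, -0.0037, 0.085, 0]]]'

```text
clock: 3.6
position: [0.5048, -0.0825, 0.0666]
tool_rot: [3.142, 0.0, 0.313]
force: [0.4, 0.1, 0.3]
grip_width: 0.0849
finger_force: 0.0
```

```bash
python3 - <<'E'
from h import *
look('w3.png')
E
```

```text
[ 0.5048 -0.0825  0.0666] [3.1416e+00 2.0000e-04 3.1310e-01] [0.4 0.1 0.3] 3.6
yellow [ 287  243   84  116 7008] [328.3 305.7] [ 0.5096 -0.0818  0.106 ]
yellow [143  61  28  31 619] [156.1  76.3] [ 0.5665 -0.0105  0.106 ]
knob [328. 289.] 0.93 [ 0.5037 -0.0839  0.084 ]
tcp px [325.78851846 267.55558607] knob-plane [326.0161887  320.57054355]
```

View pics/w3.png

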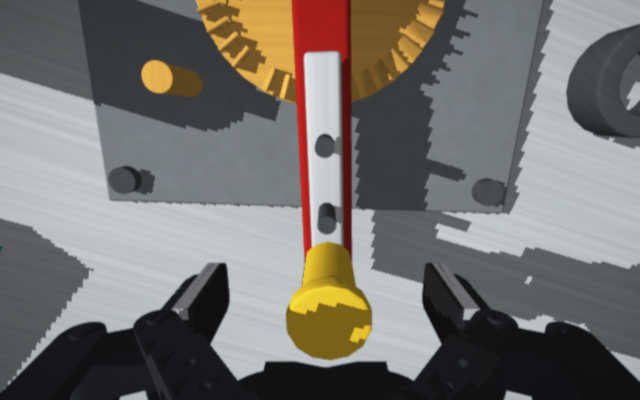

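The cap is centred at (329,320), level with the gripper axis and about 1 mm on the tightening side as intended. Now I'll close gently.

Request:
carry_out --rows '[[[0, 0, 0, 0], [0, 0, 0, 0], [0, 0, 0, 0], [0, 0, 0, 0], [0, 0, 0, 0], [0, 0, 0, 0], [0, 0, 0, 0], [0, 0, 0, 0], [0, 0, 0, 0], [0, 0, 0, 0]]]' --grip 0.015 --grip_force 30

```text
clock: 4.63
position: [0.5052, -0.0834, 0.0667]
tool_rot: [3.14, -0.0, 0.313]
force: [0.8, -6.8, 5.5]
grip_width: 0.0301
finger_force: 29.2
```

```bash
python3 - <<'E'
from h import *
look('w4.png')
E
```

```text
[ 0.5052 -0.0834  0.0667] [ 3.1401e+00 -5.0000e-04  3.1250e-01] [ 0.8 -6.8  5.5] 4.6333
yellow [ 282  243   86  116 7026] [324.4 306. ] [ 0.5093 -0.0814  0.106 ]
yellow [ 228    0   63   91 2883] [265.2  38.2] [ 0.5864 -0.039   0.106 ]
knob [325. 291.] 0.69 [ 0.5026 -0.0836  0.084 ]
tcp px [325.74017786 267.57829014] knob-plane [326.12109005 320.36553133]
```

View pics/w4.png

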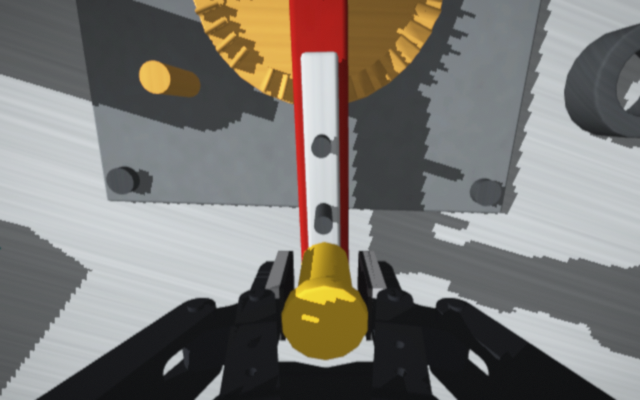

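The fingers stopped at 30 mm because the pads pinch the cap rim at (325,315) and miss the stem. I'll open, go 8.5 mm lower so the pads sit wholly under the cap, and close again.

Request:
carry_out --rows '[[[0, 0, 0, 0], [0, 0, 0, 0], [0, 0, 0, 0], [0, 0, 0, 0], [0, 0, 0.003, 0], [0, 0, 0.006, 0], [0, 0, 0.0085, 0], [0, 0, 0.0085, 0]]]' --grip 0.055

```text
clock: 5.5
position: [0.5045, -0.0821, 0.0571]
tool_rot: [-3.141, 0.001, 0.314]
force: [0.2, 1.1, -0.4]
grip_width: 0.0551
finger_force: 0.0
```

Request:
carry_out --rows '[[[0, 0, 0, 0], [0, 0, 0, 0], [0, 0, 0, 0], [0, 0, 0, 0], [0, 0, 0, 0], [0, 0, 0, 0], [0, 0, 0, 0], [0, 0, 0, 0], [0, 0, 0, 0], [0, 0, 0, 0]]]' --grip 0.015 --grip_force 30

```text
clock: 6.33
position: [0.5052, -0.0834, 0.0581]
tool_rot: [3.14, -0.0, 0.312]
force: [1.9, -7.8, 0.3]
grip_width: 0.0271
finger_force: 29.2
```

```bash
python3 - <<'E'
from h import *
look('w5.png')
E
```

```text
[ 0.5052 -0.0834  0.0581] [ 3.1402e+00 -4.0000e-04  3.1250e-01] [ 1.9 -7.8  0.3] 6.3333
yellow [ 280  250   91  117 7615] [324.6 315.2] [ 0.5113 -0.0808  0.106 ]
yellow [ 225    0   64   90 3179] [262.9  36.3] [ 0.5855 -0.0401  0.106 ]
knob [323. 300.] 0.8 [ 0.5036 -0.0828  0.084 ]
tcp px [325.75388096 267.56294359] knob-plane [326.24009295 336.22021073]
```

```bash
python3 - <<'E'
import cv2
i=cv2.imread('pics/w5.png')[220:400,220:430]; cv2.imwrite('pics/w5c.png',cv2.resize(i,None,fx=3.3,fy=3.3,interpolation=cv2.INTER_CUBIC))
E
```

```text
(no output)
```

View pics/w5c.png

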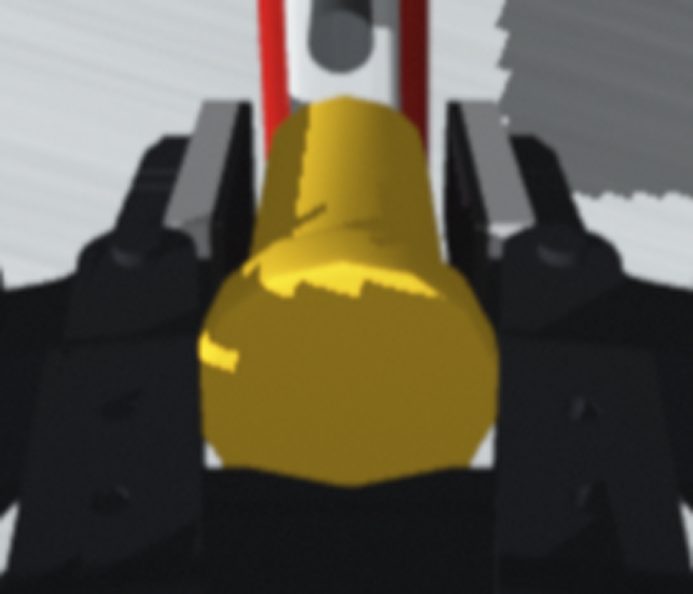

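The pads are clear of the stem on both sides, and the cap is held by the finger parts behind the pads. A stem grip cannot seat, so I'll grip the cap squarely in the pads instead (cap middle at 104 mm, TCP about 84 mm).

Request:
carry_out --rows '[[[0, 0, 0, 0], [0, 0, 0, 0], [0, 0, 0, 0], [0, 0, 0, 0], [0, 0.0004, -0.009, 0], [0, 0.0004, -0.018, 0], [0, 0.0004, -0.0265, 0], [0, 0.0004, -0.0265, 0], [0, 0.0004, -0.0265, 0]]]' --grip 0.055

```text
clock: 7.28
position: [0.5054, -0.0827, 0.0851]
tool_rot: [3.141, -0.001, 0.313]
force: [-0.4, 0.1, -0.8]
grip_width: 0.0552
finger_force: 0.0
```

Request:
carry_out --rows '[[[0, 0, 0, 0], [0, 0, 0, 0], [0, 0, 0, 0], [0, 0, 0, 0], [0, 0, 0, 0], [0, 0, 0, 0], [0, 0, 0, 0], [0, 0, 0, 0], [0, 0, 0, 0], [0, 0, 0, 0]]]' --grip 0.02 --grip_force 30

```text
clock: 8.12
position: [0.5051, -0.0835, 0.0844]
tool_rot: [3.141, 0.0, 0.313]
force: [-0.5, -6.4, 8.5]
grip_width: 0.0306
finger_force: 29.0
```

```bash
python3 - <<'E'
from h import *
look('w6.png')
E
```

```text
[ 0.5051 -0.0835  0.0844] [3.1406e+00 1.0000e-04 3.1270e-01] [-0.5 -6.4  8.5] 8.1167
yellow [ 289  230   73   99 5227] [324.6 283.1] [ 0.5086 -0.0819  0.106 ]
yellow [243  10  49  40 776] [270.5  32.4] [ 0.591  -0.0365  0.106 ]
knob [326. 270.] 0.76 [ 0.5037 -0.0839  0.084 ]
tcp px [325.72723392 267.55501222] knob-plane [325.89111779 293.95067989]
```

Request:
carry_out --rows '[[[0, 0, 0, 0], [0, 0, 0, 0], [0, 0, -0.001, 0], [0, 0, -0.001, 0], [0, 0, -0.001, 0]]]' --grip_force 75

```text
clock: 8.73
position: [0.5051, -0.0834, 0.0849]
tool_rot: [3.141, 0.0, 0.313]
force: [3.5, -6.3, -4.8]
grip_width: 0.0289
finger_force: 75.7
```

Request:
carry_out --rows '[[[0, 0.0003, 0, 0], [0, 0.0006, 0, 0], [0, 0.001, 0, 0], [0, 0.001, 0, 0]]]'

```text
clock: 9.07
position: [0.5052, -0.0836, 0.085]
tool_rot: [-3.141, 0.0, 0.313]
force: [2.6, -2.8, -8.5]
grip_width: 0.0287
finger_force: 75.7
```

Request:
carry_out --rows '[[[0, 0.0003, 0, 0], [0, 0.0006, 0, 0], [0, 0.001, 0, 0], [0, 0.001, 0, 0]]]'

```text
clock: 9.4
position: [0.5053, -0.084, 0.0851]
tool_rot: [-3.141, 0.0, 0.314]
force: [1.9, 1.9, -12.7]
grip_width: 0.0287
finger_force: 75.5
```

Lift force is building too early at 12.7 N, so I'll ease down before tightening further.

Request:
carry_out --rows '[[[0, 0, 0.001, 0], [0, 0.0003, 0.0018, 0], [0, 0.0006, 0.0018, 0], [0, 0.0006, 0.0018, 0]]]'

```text
clock: 9.73
position: [0.5054, -0.0845, 0.0844]
tool_rot: [-3.141, 0.0, 0.314]
force: [-9.1, 4.3, 18.2]
grip_width: 0.0295
finger_force: 78.1
```

Request:
carry_out --rows '[[[0, 0, 0, 0], [0, 0, 0, 0]]]'

```text
clock: 9.9
position: [0.5055, -0.0846, 0.0844]
tool_rot: [-3.141, 0.0, 0.314]
force: [-8.2, 4.1, 17.8]
grip_width: 0.0289
finger_force: 78.1
```

Request:
carry_out --rows '[[[0, 0.0003, -0.0005, 0], [0, 0.0006, -0.001, 0], [0, 0.001, -0.001, 0], [0, 0.001, -0.001, 0]]]'

```text
clock: 10.23
position: [0.5055, -0.0847, 0.0847]
tool_rot: [-3.14, 0.001, 0.315]
force: [-5.2, 8.3, 2.4]
grip_width: 0.0288
finger_force: 76.6
```

Request:
carry_out --rows '[[[0, 0.0005, 0, 0], [0, 0.001, 0, 0], [0, 0.001, 0, 0]]]'

```text
clock: 10.48
position: [0.5057, -0.0851, 0.0847]
tool_rot: [-3.14, 0.001, 0.315]
force: [-6.3, 12.1, 4.3]
grip_width: 0.0284
finger_force: 76.9
```

Request:
carry_out --rows '[[[0, 0.0005, 0, 0], [0, 0.001, 0, 0], [0, 0.001, 0, 0]]]'

```text
clock: 10.73
position: [0.5058, -0.0855, 0.0846]
tool_rot: [-3.139, 0.001, 0.316]
force: [-8.0, 15.7, 6.9]
grip_width: 0.0288
finger_force: 77.1
```

```bash
python3 - <<'E'
from h import *
look('w7.png')
E
```

```text
[ 0.5058 -0.0855  0.0846] [-3.1389e+00  1.2000e-03  3.1580e-01] [-8.  15.7  6.9] 10.7333
yellow [ 291  230   70   98 5132] [324.4 282.6] [ 0.5094 -0.0837  0.106 ]
yellow [ 241   17   51   75 1324] [269.5  51.3] [ 0.586  -0.0394  0.106 ]
knob [324. 271.] 0.57 [ 0.5034 -0.0851  0.084 ]
tcp px [325.7784209  267.63005787] knob-plane [325.73494936 293.7161793 ]
```

```bash
python3 - <<'E'
import cv2,numpy as np
a,b=[cv2.imread(f'pics/w{i}.png',0) for i in (6,7)]
p=cv2.goodFeaturesToTrack(a[:265],150,.02,6)
q,s,_=cv2.calcOpticalFlowPyrLK(a,b,p,None,winSize=(15,15)); r,s2,_=cv2.calcOpticalFlowPyrLK(b,a,q,None,winSize=(15,15))
for x,y,z in zip(p[:,0],q[:,0],r[:,0]):
    if np.hypot(*(x-z))<.15: print(x.astype(int),(y-x).round(2),end=' ; ')
E
```

```text
[291 252] [1.68 0.07] ; [205   5] [-2.19 -0.24] ; [618  77] [-1.71  0.86] ; [601 108] [-2.07  0.92] ; [220  42] [-2.47 -0.32] ; [251  53] [-2.66 -0.13] ; [331 135] [-1.49 -0.81] ; [227  54] [-2.5  -0.27] ; [366 215] [0.66 3.57] ; [239  69] [-2.5  -0.33] ; [390 263] [-1.75  0.06] ; [333 212] [-0.96 -0.29] ; [274  94] [-2.67 -0.22] ; [294  80] [-2.39 -0.19] ; [251  39] [-2.61 -0.24] ; [299 201] [-0.63 -0.46] ; [410 262] [1.22 0.74] ; [288  78] [-2.53 -0.23] ; [268  92] [-2.65 -0.26] ; [273 262] [1.81 0.  ] ; [242  40] [-2.66 -0.29] ; [351 199] [-0.66  0.1 ] ; [258   9] [-2.44 -0.18] ; [505 146] [-2.21  0.47] ; [502 187] [-2.33  0.51] ; [601  98] [-2.01  0.98] ; [526  35] [-1.9   0.57] ; [284  99] [-2.59 -0.2 ] ; [515  93] [-1.92  0.14] ; [278  73] [-2.69 -0.25] ; [514 112] [-2.23  0.63] ; [335 230] [-0.6  -0.59] ; [366 238] [0.49 3.5 ] ; [531  19] [-2.08  0.73] ; [259  75] [-2.45 -0.16] ; [104 259] [-1.72 -1.23] ; [414 257] [1.24 0.75] ; [521  76] [-2.09  0.78] ; [503 164] [-2.16  0.55] ; [231  59] [-2.46 -0.27] ; [243  24] [-2.46 -0.18] ; [499 178] [-2.22  0.51] ; [368 228] [-0.34  5.
[... 1537 characters left out ...]
 [ 85 244] [-1.49 -1.15] ; [417  13] [-2.41  0.47] ; [274 199] [-2.08 -0.42] ; [415 181] [-1.35 -2.49] ; [461  23] [-2.29  0.28] ; [266 261] [ 1.83 -0.03] ; [240 121] [-2.28 -0.38] ; [ 56 225] [-1.71 -1.35] ; [208  18] [-2.46 -0.18] ; [309 234] [-0.33 -0.42] ; [428 260] [3.63 2.18] ; [211 197] [-2.25 -0.67] ; [437  48] [-2.41  0.26] ; [220 197] [-1.79 -0.57] ; [571 132] [-1.94  0.82] ; [433  67] [-2.48  0.47] ; [420 100] [-2.47  0.2 ] ; [617 144] [-2.    1.01] ; [304 238] [-0.27 -0.5 ] ; [151 165] [-2.14 -0.69] ; [310 258] [-0.85 -0.  ] ; [475 206] [-2.31  0.63] ; [484 206] [-2.4   0.56] ; [413  86] [-2.43  0.22] ; [552 255] [ 2.39 -0.36] ; [179 196] [-2.21 -0.72] ; [420 127] [-1.16 -2.84] ;
```

```bash
python3 - <<'E'
import cv2,numpy as np
i=np.hstack([cv2.imread(f'pics/w{k}.png')[0:265,210:410] for k in (6,7)]); cv2.imwrite('pics/c67.png',cv2.resize(i,None,fx=2,fy=2,interpolation=cv2.INTER_CUBIC))
E
```

```text
(no output)
```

View pics/c67.png

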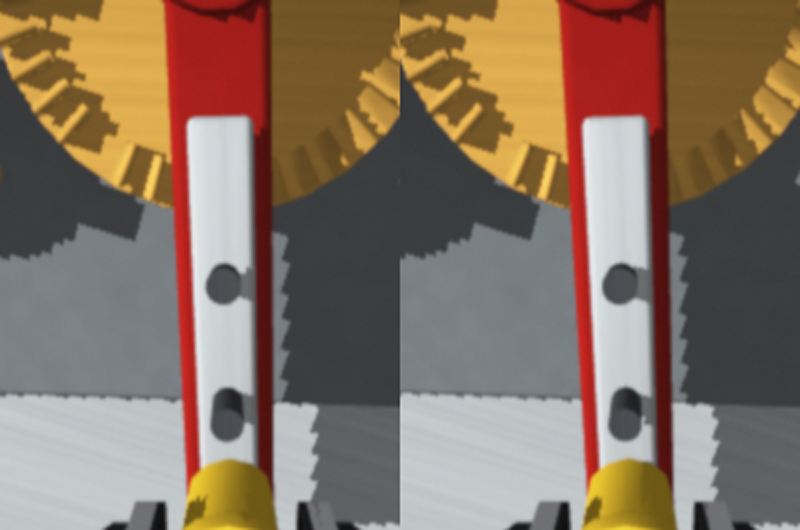

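The tracked shifts between the two frames show the lever end has moved about 1.7 mm tighter, and the force is still climbing with it. I'll take small further steps to find where the slope flattens.

Request:
carry_out --rows '[[[0, 0.0005, 0, 0], [0, 0.0005, 0, 0]]]'

```text
clock: 11.1
position: [0.5059, -0.0857, 0.0846]
tool_rot: [-3.139, 0.001, 0.316]
force: [-8.7, 17.4, 6.5]
grip_width: 0.0288
finger_force: 77.1
```

Request:
carry_out --rows '[[[0, 0.0005, 0, 0], [0, 0.0005, 0, 0]]]'

```text
clock: 11.27
position: [0.506, -0.086, 0.0846]
tool_rot: [-3.139, 0.001, 0.316]
force: [-8.3, 19.3, 6.9]
grip_width: 0.0291
finger_force: 77.2
```

Request:
carry_out --rows '[[[0, 0.0005, -0.0003, 0], [0, 0.0005, -0.0003, 0], [0, 0.0005, -0.0003, 0]]]'

```text
clock: 11.52
position: [0.5061, -0.0863, 0.0847]
tool_rot: [-3.138, 0.001, 0.317]
force: [-8.4, 19.8, 2.8]
grip_width: 0.029
finger_force: 76.7
```

```bash
cat > lev.py <<'E'
# lever angle relative to fixture by comparing bar/plate flow between two pictures, metric via known camera poses
from h import *
def feat(f): return cv2.cvtColor(f['pixels'],cv2.COLOR_RGB2GRAY)
E
python3 - <<'E'
from h import *
look('w8.png')
a=cv2.imread('pics/w6.png',0)
for n in (7,8):
    b=cv2.imread(f'pics/w{n}.png',0)
    p=np.float32([[[299,201]],[[333,212]],[[335,196]],[[335,230]],[[331,135]],[[347,117]],[[329,149]],[[332,59]],[[305,60]]])
    q,_,_=cv2.calcOpticalFlowPyrLK(a,b,p,None,winSize=(15,15)); print(n,(q-p)[:,0].round(2).tolist())
E
```

```text
[ 0.5061 -0.0863  0.0847] [-3.1382e+00  1.4000e-03  3.1660e-01] [-8.4 19.8  2.8] 11.5167
yellow [ 291  230   70   98 5125] [324.3 282.5] [ 0.5096 -0.0845  0.106 ]
yellow [239  17  50  34 634] [267.5  33.1] [ 0.5914 -0.0381  0.106 ]
knob [326. 270.] 0.95 [ 0.5044 -0.0868  0.084 ]
tcp px [325.76158956 267.56077379] knob-plane [325.67757432 293.53124527]
7 [[-0.6299999952316284, -0.46000000834465027], [-0.9599999785423279, -0.28999999165534973], [-0.7400000095367432, 0.49000000953674316], [-0.6000000238418579, -0.5899999737739563], [-1.4900000095367432, -0.8100000023841858], [-1.649999976158142, 0.07000000029802322], [-1.7000000476837158, 0.25], [-2.309999942779541, -0.05000000074505806], [-2.2100000381469727, 0.14000000059604645]]
8 [[-0.9300000071525574, -0.4699999988079071], [-1.0199999809265137, -1.649999976158142], [-1.159999966621399, 0.5699999928474426], [-0.7699999809265137, -0.5199999809265137], [-2.130000114440918, -0.6700000166893005], [-2.5199999809265137, 0.25999999046325684], [-2.359999895095825, 0.3199999928474426], [-3.369999885559082, -0.03999999910593033], [-3.25, 0.3799999952316284]]
```

The force has flattened at about 21 N with 2–2.5 mm travel, so the pawl is unloaded. Now I'll lift it gently.

Request:
carry_out --rows '[[[0, 0, -0.0007, 0], [0, 0, -0.0014, 0], [0, 0, -0.002, 0], [0, 0, -0.0025, 0], [0, 0, -0.003, 0], [0, 0, -0.003, 0]]]'

```text
clock: 12.22
position: [0.5061, -0.0862, 0.0874]
tool_rot: [-3.138, 0.001, 0.317]
force: [-5.3, 19.0, -5.9]
grip_width: 0.0287
finger_force: 76.3
```

The pawl rises freely at about 6 N. I'll continue to roughly 11 mm.

Request:
carry_out --rows '[[[0, 0, -0.001, 0], [0, 0, -0.002, 0], [0, 0, -0.003, 0], [0, 0, -0.004, 0], [0, 0, -0.005, 0], [0, 0, -0.006, 0], [0, 0, -0.007, 0], [0, 0, -0.008, 0], [0, 0, -0.008, 0]]]'

```text
clock: 12.97
position: [0.5061, -0.0862, 0.0954]
tool_rot: [-3.138, 0.001, 0.317]
force: [-4.7, 20.0, -9.8]
grip_width: 0.0289
finger_force: 76.2
```

```bash
python3 - <<'E'
from h import *
look('w9.png')
i=np.hstack([cv2.imread(f'pics/w{k}.png')[60:400,200:450] for k in (8,9)]); cv2.imwrite('pics/c89.png',cv2.resize(i,None,fx=1.5,fy=1.5))
E
```

```text
[ 0.5061 -0.0862  0.0954] [-3.138e+00  1.400e-03  3.165e-01] [-4.7 20.  -9.8] 12.9667
yellow [ 291  230   70   98 5107] [324.3 282.4] [ 0.504  -0.0862  0.106 ]
yellow [165  70  24  24 336] [175.7  81.3] [ 0.5665 -0.0072  0.106 ]
knob [326. 269.] 0.95 [ 0.4999 -0.088   0.084 ]
tcp px [325.80137172 267.57991439] knob-plane [325.7551383  280.60938204]
```

View pics/c89.png

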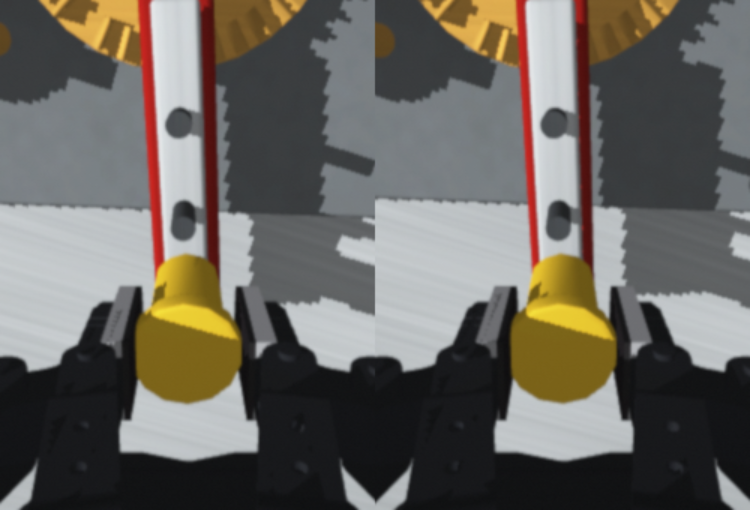

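The cap is still seated in the pads and the bar has risen with it. Now I'll back off along the arc (R 140 mm, tool x toward the pivot), about 0.24 rad per call.

Request:
carry_out --rows '[[[0, -0.0028, 0, 1.15], [0.0001, -0.0056, 0, 2.29], [0.00025, -0.0084, 0, 3.44], [0.00045, -0.0112, 0, 4.58], [0.0007, -0.014, 0, 5.73], [0.001, -0.0168, 0, 6.88], [0.0014, -0.0195, 0, 8.02], [0.0018, -0.0223, 0, 9.17], [0.0023, -0.0251, 0, 10.31], [0.0028, -0.0278, 0, 11.46], [0.0034, -0.0306, 0, 12.61], [0.004, -0.0333, 0, 13.75]]]'

```text
clock: 14.17
position: [0.4985, -0.0555, 0.0951]
tool_rot: [-3.141, 0.004, 0.074]
force: [-9.7, 4.7, -9.2]
grip_width: 0.0289
finger_force: 75.9
```

Request:
carry_out --rows '[[[-0.0003, -0.0028, 0, 1.15], [-0.0005, -0.0056, 0, 2.29], [-0.0007, -0.0084, 0, 3.44], [-0.0006, -0.0112, 0, 4.58], [-0.0004, -0.014, 0, 5.73], [-0.0002, -0.0168, 0, 6.88], [0.0002, -0.0195, 0, 8.02], [0.0006, -0.0223, 0, 9.17], [0.001, -0.0251, 0, 10.31], [0.0015, -0.0278, 0, 11.46], [0.0021, -0.0306, 0, 12.61], [0.0027, -0.0333, 0, 13.75]]]'

```text
clock: 15.17
position: [0.4983, -0.022, 0.095]
tool_rot: [3.141, 0.005, -0.166]
force: [-10.7, 5.8, -8.9]
grip_width: 0.0293
finger_force: 75.9
```

Request:
carry_out --rows '[[[-0.0003, -0.0028, 0, 1], [-0.0006, -0.0056, 0, 2], [-0.0008, -0.0084, 0, 3], [-0.0008, -0.0112, 0, 4], [-0.0006, -0.014, 0, 5], [-0.0004, -0.0168, 0, 6], [-0.0002, -0.0195, 0, 7], [0.0002, -0.0223, 0, 8], [0.0006, -0.0251, 0, 9], [0.0011, -0.0278, 0, 10], [0.0016, -0.0306, 0, 11], [0.0022, -0.0333, 0, 12]]]'

```text
clock: 16.17
position: [0.5058, 0.0099, 0.0949]
tool_rot: [3.139, 0.005, -0.376]
force: [-12.0, 3.6, -8.3]
grip_width: 0.0289
finger_force: 75.9
```

```bash
python3 - <<'E'
from h import *
look('w10.png')
from scipy.optimize import least_squares
o=bot.observe()['position'][:2]
P=np.array([[.5061,-.0862],[.4985,-.0555],[.4983,-.022],o])
c=least_squares(lambda c:np.hypot(*(P-c).T)-.14,[.636,-.04]).x
print(c,np.hypot(*(P-c).T),np.arctan2(-(P-c)[:,1],-(P-c)[:,0]))
E
```

```text
[0.5058 0.0099 0.0949] [ 3.1394  0.0054 -0.3764] [-12.    3.6  -8.3] 16.1667
yellow [ 291  230   71   99 5186] [325.6 283. ] [0.504  0.0106 0.106 ]
yellow [389   0  24  30 427] [398.5  13.1] [ 0.5934 -0.0525  0.106 ]
knob [326. 270.] 0.63 [0.4993 0.0121 0.084 ]
tcp px [325.26518362 267.54652679] knob-plane [325.31298421 281.25448046]
[ 0.63742886 -0.03782234] [0.13995595 0.14004902 0.14002566 0.13996512] [ 0.35294575  0.12656241 -0.11323786 -0.34938592]
```

Request:
carry_out --rows '[[[-0.0006, -0.002, 0, 0.8], [-0.0012, -0.004, 0, 1.5], [-0.0016, -0.006, 0, 2.3], [-0.0018, -0.008, 0, 3], [-0.0018, -0.009, 0, 3.5], [-0.0018, -0.01, 0, 4], [-0.0018, -0.01, 0, 4]]]'

```text
clock: 16.95
position: [0.5095, 0.0191, 0.0954]
tool_rot: [3.14, 0.002, -0.447]
force: [-6.3, -1.6, -9.3]
grip_width: 0.0288
finger_force: 76.0
```

Request:
carry_out --rows '[[[0, -0.001, 0, 0], [0, -0.002, 0, 0], [0, -0.002, 0, 0]]]'

```text
clock: 17.2
position: [0.5096, 0.0194, 0.0952]
tool_rot: [3.138, 0.003, -0.447]
force: [-9.3, -11.0, -8.6]
grip_width: 0.029
finger_force: 76.2
```

Request:
carry_out --rows '[[[0, -0.001, 0, 0], [0, -0.002, 0, 0], [0, -0.002, 0, 0]]]'

```text
clock: 17.45
position: [0.5096, 0.0196, 0.0949]
tool_rot: [3.135, 0.004, -0.449]
force: [-12.3, -20.2, -9.0]
grip_width: 0.0288
finger_force: 76.4
```

The open stop is reached: position holds while force rises to about 20 N. I'll relieve most of the push, then lower the pawl.

Request:
carry_out --rows '[[[0, 0.001, 0, 0], [0, 0.002, 0, 0], [-0.001, 0.0032, 0, 0], [-0.001, 0.0032, 0.001, 0], [-0.001, 0.0032, 0.002, 0], [-0.001, 0.0032, 0.003, 0], [-0.001, 0.0032, 0.004, 0], [-0.001, 0.0032, 0.005, 0]]]'

```text
clock: 18.12
position: [0.5094, 0.0193, 0.0906]
tool_rot: [3.14, 0.001, -0.447]
force: [-3.0, -9.2, -7.9]
grip_width: 0.0289
finger_force: 76.4
```

Request:
carry_out --rows '[[[0, 0, 0.001, 0], [0, 0, 0.002, 0], [0, 0, 0.003, 0], [0, 0, 0.004, 0], [0, 0, 0.005, 0], [0, 0, 0.0055, 0], [0, 0, 0.0055, 0]]]'

```text
clock: 18.7
position: [0.5094, 0.0193, 0.0851]
tool_rot: [3.14, 0.001, -0.447]
force: [-4.4, -7.7, -6.3]
grip_width: 0.0293
finger_force: 76.5
```

Request:
carry_out --rows '[[[0, 0.0005, 0.0005, 0], [0, 0.001, 0.001, 0], [0, 0.001, 0.001, 0]]]'

```text
clock: 18.95
position: [0.5094, 0.0192, 0.0847]
tool_rot: [3.141, 0.0, -0.447]
force: [-6.8, -4.2, 3.9]
grip_width: 0.0286
finger_force: 77.5
```

Request:
carry_out --rows '[[[0, 0, 0, 0], [0, 0, 0, 0], [0, 0, 0, 0], [0, 0, 0, 0], [0, 0, 0, 0], [0, 0, 0, 0]]]' --grip 0.06

```text
clock: 19.45
position: [0.5098, 0.0198, 0.0844]
tool_rot: [-3.141, -0.0, -0.446]
force: [0.2, 0.8, 0.4]
grip_width: 0.0603
finger_force: 0.0
```

Request:
carry_out --rows '[[[0, 0, -0.01, 0], [0, 0, -0.025, 0], [0, 0, -0.045, 0], [0, 0, -0.065, 0], [-0.02, 0, -0.085, 0], [-0.04, 0, -0.1, 0], [-0.06, 0, -0.11, 0], [-0.06, 0, -0.11, 0]]]'

```text
clock: 20.12
position: [0.4537, 0.0469, 0.1968]
tool_rot: [-3.14, -0.001, -0.444]
force: [1.0, 0.5, 0.4]
grip_width: 0.0597
finger_force: 0.0
```

```bash
python3 - <<'E'
from h import *
look('w11.png')
f=bot.grab_frame('top'); save(f,'top2.png')
for l,z in (("pivot",.048),("knob",.084),("tube",.034)):
    for r in bot.spot_point(f,l)[:3]: print(l,np.round(r['position'],1),round(r['conf'],2),ray(f,r['position'],z).round(4))
a=cv2.imread('pics/top1.png')[60:260,230:430];b=cv2.imread('pics/top2.png')[60:260,230:430];w=cv2.imread('pics/w11.png')
t=cv2.resize(np.vstack([a,b]),(266,532),interpolation=cv2.INTER_CUBIC)
w=cv2.resize(w,(532,332)); c=np.zeros((532,798,3),np.uint8); c[:,:266]=t; c[:332,266:]=w; cv2.imwrite('pics/fin.png',c)
E
```

```text
[0.4537 0.0469 0.1968] [-3.1398e+00 -1.1000e-03 -4.4430e-01] [1.  0.5 0.4] 20.1167
yellow [ 305  105   46   46 1650] [327.3 127.7] [0.508  0.0197 0.106 ]
knob [329. 128.] 0.93 [0.5064 0.0192 0.084 ]
tcp px [325.20891446 267.55198464] knob-plane [325.52182102 212.91246049]
pivot [347.2 168.2] 0.71 [ 0.6378 -0.0417  0.048 ]
tube [255.1 299.8] 0.84 [0.3411 0.1769 0.034 ]
tube [201.7 125.9] 0.75 [0.7556 0.3037 0.034 ]
tube [306.5 133.3] 0.64 [0.7305 0.0516 0.034 ]
```

View pics/fin.png

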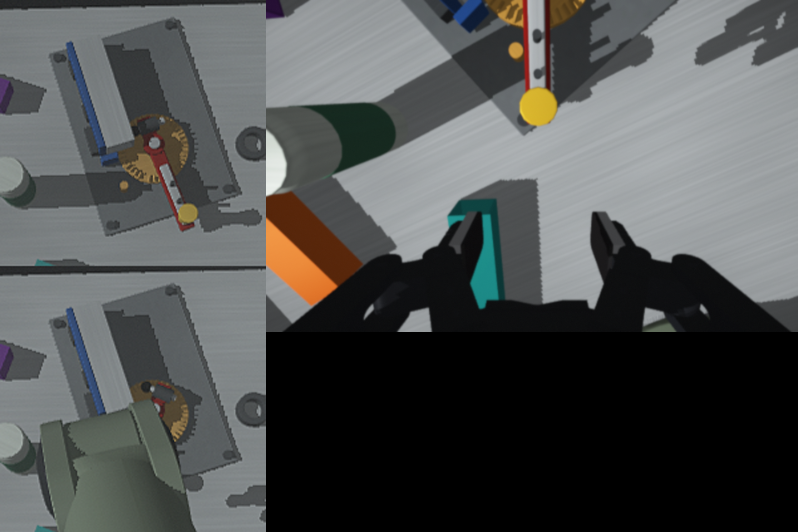

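The yellow knob rests at the open position, wrist (327,128), which is world (0.508, 0.020). The pad has backed off, the tube is still in its nest, top (306,133), and the bystanders are unmoved. The pawl came down to its original height with contact felt below, so I'm handing in.

```bash
python3 -c "
from workcell import bot
print(bot.job_done())"
```

```text
the job is handed in; nothing more can be done
None
```

The job is handed in at about 20 s of the 58 s: I eased the lever about 2–2.5 mm tighter, lifted the pawl unloaded, backed the lever off slowly to its open stop, and let the pawl down home in the gap, with the tube still in its nest and the bystanders seen in the last pictures unmoved; no verdict came back.

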